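# Take the painted puppet heads off the turntable

### The job

Stop the painting turntable: press the mushroom button on its stop box fully down and let it spring up, then twist the mushroom clockwise as far as it goes to reset it. Only then pick up the plywood carrier by its bridge handle, lift it at least 10 cm clear of the turntable with both puppet heads left standing on it, and finish while holding it there in the air, level and still. Keep the carrier level all the way, do not touch the freshly painted heads, and leave the other things on the bench where they are.

Things in the scene. Friction and masses are not known exactly. Their poses are not given: they have to be found in the camera images.
- turntable: Painting turntable, fixed to the bench: grey round foot under a round steel plate 250 mm across, 10 mm thick. Origin under its centre on the bench; the plate's flat top is 50 mm above the origin. The plate does not turn now.
- stop_box: Stop box, fixed to the bench: grey box 95 x 95 mm, 55 mm high, with a black collar (52 mm across, 5 mm high) and the mushroom button upright in the middle of its top. It stands to one side of the turntable, left or right. Origin under its centre on the bench.
- stop_cap (a point): Centre of the flat top of the red mushroom, 94 mm above the bench when not pressed. The mushroom is a plain round cap 40 mm across and 18 mm thick, on a 22 mm thick stem; below the cap 16 mm are free down to the collar. The z axis points up. A white line on the top, from the centre towards the rim, turns with it (it runs along -x of this point).
- stop_push (a joint): How far the mushroom is pressed down, in m: 0 up, 0.007 fully down. A spring pushes it up again; it starts to move at about 2 N and is fully down at about 7.5 N. It does not latch.
- stop_turn (a joint): How far the mushroom is turned clockwise seen from above, in rad, from 0 to its stop at 1.3 (reset); it starts somewhere between 0 and 0.25. It turns stiffly (0.06 N m) at any height and stays where it is left.
- carrier: Plywood carrier lying loose on the turntable, about 0.32 kg: a board 190 (x) x 150 (y) mm, 8 mm thick, its rim reaching 20 mm above the underside, with a bridge handle lengthwise over its middle: posts at x = +-74 mm (12 x 26 mm) under a flat wooden bar along x. Origin at the centre of its underside, z up. At the start it is turned up to 1.2 rad either way.
- handle (a point): Centre of the carrier's handle bar, 118 mm above the carrier's underside and above the board's centre; axes as the carrier's. The bar is 160 mm long (x), 16 mm wide (y) and 24 mm high; between the posts 136 mm of it are free.
- head_a: Puppet head standing loose on the carrier, off-white with a dark cap and a round foot 40 mm across; 62 mm high, 44 mm at its widest (56 mm over the ears), about 80 g. Stands on the +y side of the handle, about 42 mm from the middle line. Origin at the centre of its underside, z up.
- head_b: A puppet head like head_a, standing on the carrier on the -y side of the handle. Origin at the centre of its underside, z up.
- glue_bottle: Bystander: white bottle 60 mm across, 170 mm high, standing beyond the work. Origin at the centre of its underside.
- paint_jar: Bystander: glass jar 68 mm across, 75 mm high, standing beyond the work. Origin at the centre of its underside.
- parts_tub: Bystander: open clear plastic tub 130 x 100 x 55 mm at the left. Origin at the centre of its underside.
- screwdriver: Bystander: screwdriver lying on the bench at the right, its length along its x axis. Origin under its middle.

How it is judged:
By the outcome, as a careful person would: the job done as asked, in the order asked, and still so for the second after the job is handed in, while the arm keeps its last pose, push and grip.
It also fails if it takes over 59 s, if anything falls off the work surface, if the arm or the gripper's body presses on something with over 40 N, if the wrist force passes 120 N, or if a joint passes its speed limit or range.

### The arm

A 6-joint arm with a two-finger parallel gripper is mounted at the origin on the work surface. World frame = base frame: x ahead of the robot, y to its left, z up, the work surface at z = 0. Lengths are in m, angles in degrees, forces in N, time in s.
With the tool pointing down it reaches from about 0.35 to 0.875 m from the base axis. Payload 4.2 kg.
Tool frame: the origin (TCP) lies midway between the tips of the shut fingers; the grasp point (between the pads) lies 19 mm behind it; z points along the fingers, y is the line along which they close (so a half turn about z gives the same grasp; the last joint's range is limited). The gripper opens to 85 mm and grips with 20 to 120 N. Pads are 22 mm wide; open, the fingers measure 114 mm over their backs; the gripper's body (76 mm by 85 mm) begins 54 mm behind the grasp point. The pads swing forward as they close: fully open they stand 13 mm farther back than shut.
Start: joints at [-49.355, 22.042, 0.453, 0, -68.411, -14.817], TCP at [0.272, -0.563, 0.211] pointing down, gripper open.
Joint ranges: [-179.83, 179.83], [-69.29, 118.12], [-61.27, 80.66], [-181.25, 117.63], [-171.15, -9.14], [-177.46, 177.46]. Speed limits (degrees/s): [159.86, 159.86, 180, 180, 180, 180].

### API

Orientations are given as a 3x3 rotation matrix whose columns are the frame's x, y, z axes.
In Python, from cell import robot gives the robot as it stands.
- The arm moves only by the shell command python3 nudge.py 'ROWS' [FORCE]. ROWS is a JSON list of rows, 1 to 12 of them, each an object with the fields finger_gap (the finger opening in m), d (a list: dx, dy, dz in units of 5 mm), r (a list: a rotation vector rx, ry, rz in degrees); a field left out counts as zero (the opening has to be given); each row is the pose to reach, as a shift and turn from the pose commanded when the command began, along the tool's axes at that moment; what a row does not reach only later rows make up. A row lasts 1/8 s, in which the tool goes at most 0.0625 m and 10.7 degrees, less where a joint would pass 70% of its speed; a pose out of reach is approached as far as the arm can. The fingers move at their own pace and stop on an object; FORCE is the grip in N (left out, the last holds). Time passes only in rows, so rows that do not move let the fingers close. It prints the time, the measured TCP pose, the force, the opening and the grip force at its end. Input that does not fit is refused with a message, and nothing moves.
- robot.get_obs(): the state, without advancing time (a new reading comes with each control period).
- robot.snapshot(name): name is "scene" or "top" or "wrist"; returns (picture, depth): 480x640x3 uint8, blue, green, red; 480x640 float32, m along the optical axis (not along the pixel's ray), 0 where there is no reading.
- robot.camera_model(name): a dict with "K" (3x3 intrinsics, pixels), "k1" (the pictures are not rectified: a ray, as slopes to the right and down, at radius r is drawn at 1 + k1 r^2 times it, then the intrinsics apply), "rvec" (rotation vector, rad) and "tvec" (3), from world to camera coordinates, as OpenCV has them; the wrist camera has in their place "mount" (4x4, takes a point from camera to tool coordinates, whose origin is the TCP and whose axes are the flange's). Camera axes: x right, y down, z forward; pixel columns grow to the right and rows downward; lengths in m; the calibration is good to about 2 mm. A picture is of the moment at which its call begins: read the wrist's pose just before it. camera_model takes no time and is no camera call.
- robot.sign_off(): hands the job in; it is judged then, once.
The state is a dict: "clock": time; "joint_positions": joint angles; "qd": joint speeds; "effort": joint torques, N m; "position": TCP position; "tool_rot": TCP orientation; "force": force on the tool from outside, world axes, zero at the start; "wrist_torque": the same for the moment, N m; "width": finger opening in m; "grasp_force": force on a finger pad.
Only numpy, scipy, OpenCV 4.12 (cv2) and the standard library are available. Lean on these libraries where they do the work, as an engineer would, in place of code of your own. Each camera call takes 0.05 s, during which the arm holds its last target. There are 200 camera calls.

## Working session

There is one attempt and no reset: what is moved stays moved. The work goes in short steps, Python scripts to look and compute and a shell command to move; the robot and the scene stay as the last step left them, time stands still between calls to the robot, and variables do not carry over. Pictures are saved under pics/ and viewed, at most 10 in all, crops included, and the job is handed in when it is done.

```bash
ls; mkdir -p pics; cat > h.py <<'E'
import numpy as np, cv2
from cell import robot
def snap(n,f):
    o=robot.get_obs(); im,d=robot.snapshot(n); cv2.imwrite('pics/'+f+'.png',im); np.savez('pics/'+f+'.npz',d=d,p=o['position'],R=o['tool_rot']); return im,d,o
def cam(n,o=None):
    m=robot.camera_model(n); K=np.array(m['K'],float)
    if 'mount' in m:
        T=np.eye(4);T[:3,:3]=np.array(o['tool_rot']);T[:3,3]=o['position'];T=T@np.array(m['mount']);return K,m['k1'],T[:3,:3],T[:3,3]
    R=cv2.Rodrigues(np.array(m['rvec'],float))[0];return K,m['k1'],R.T,-R.T@np.array(m['tvec'],float).ravel()
def rays(uv,c):
    K,k1,R,t=c; uv=np.atleast_2d(np.array(uv,float)); 
    s=cv2.undistortPoints(uv[:,None],K,np.array([k1,0,0,0.]))[:,0]
    return np.c_[s,np.ones(len(s))]@R.T
def plane(uv,c,z):
    r=rays(uv,c); return c[3]+r*((z-c[3][2])/r[:,2])[:,None]
def pts(d,c):
    v,u=np.mgrid[0:480,0:640]; r=rays(np.c_[u.ravel(),v.ravel()],c); return (c[3]+r*d.ravel()[:,None]).reshape(480,640,3)
E
python3 - <<'E'
from h import *
o=robot.get_obs();print(o['clock'],o['position'],o['tool_rot'],o['width'])
for n in('top','scene','wrist'):
    snap(n,n+'0'); print(robot.camera_model(n)); 
E
```

```text
cell.py
nudge.py
pics
0.0 [ 0.27206238 -0.56198644  0.20980419] [[-9.00174922e-01 -4.35527351e-01 -1.01757048e-03]
 [-4.35528533e-01  9.00172879e-01  1.91948439e-03]
 [ 8.00013942e-05  2.17105269e-03 -9.99997640e-01]] 0.08514956737523509
{'K': array([[459.65301537,   0.        , 322.40338424],
       [  0.        , 459.65301537, 242.71352237],
       [  0.        ,   0.        ,   1.        ]]), 'k1': -0.013114059638765918, 'rvec': array([ 2.1783871 , -2.18222364,  0.06181427]), 'tvec': array([0.0060722, 0.6314134, 1.2088455])}
{'K': array([[564.62966036,   0.        , 323.57104036],
       [  0.        , 564.62966036, 246.74616052],
       [  0.        ,   0.        ,   1.        ]]), 'k1': -0.15910035983195814, 'rvec': array([ 1.2859996 ,  2.02101654, -1.07840838]), 'tvec': array([ 0.26919981, -0.20224874,  2.26108622])}
{'K': array([[366.50428438,   0.        , 315.96541867],
       [  0.        , 366.50428438, 238.4393145 ],
       [  0.        ,   0.        ,   1.        ]]), 'k1': 0.011245963954911297, 'mount': array([[-7.46190015e-04, -9.60332823e-01, -2.78855361e-01,
         7.06458397e-02],
       [ 9.99999470e-01, -5.18879385e-04, -8.88965215e-04,
         2.03118267e-04],
       [ 7.09010176e-04, -2.78855876e-01,  9.60332702e-01,
        -1.62896480e-01],
       [ 0.00000000e+00,  0.00000000e+00,  0.00000000e+00,
         1.00000000e+00]])}
```

View pics/top0.png

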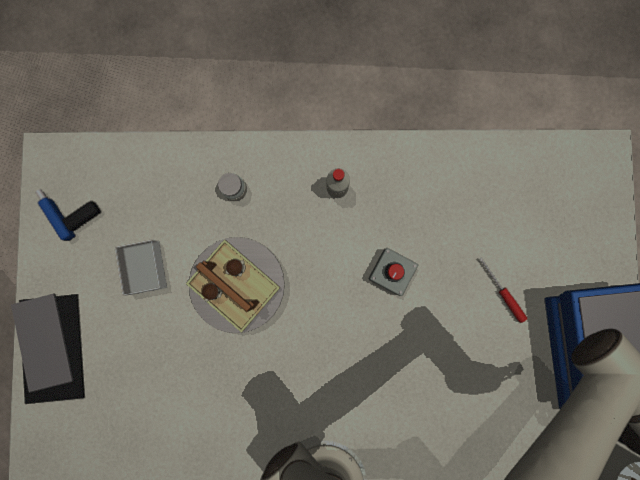

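View pics/scene0.png

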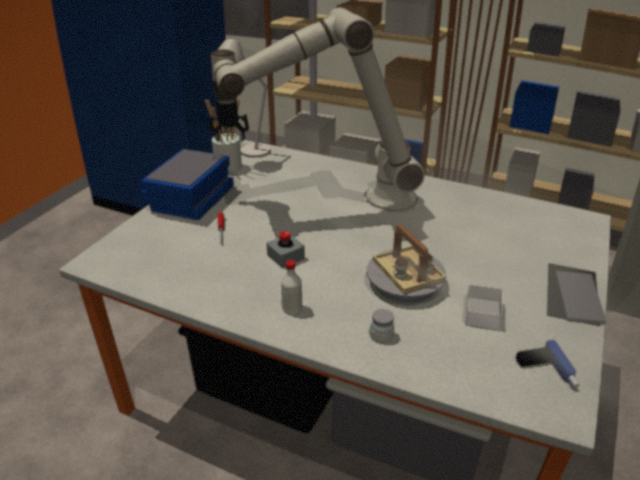

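The top view shows the mushroom at (395,271). The handle bar runs (200,267) to (254,307), with heads at (234,267) and (210,291). The scene view shows the stop box at (285,245).

```bash
python3 - <<'E'
from h import *
im=cv2.imread('pics/top0.png').astype(int); d=np.load('pics/top0.npz')['d']; c=cam('top')
b,g,r=im[...,0],im[...,1],im[...,2]
m=((r>110)&(g<80)&(b<80)).astype(np.uint8); m[:, :370]=0;m[:,420:]=0;m[:240]=0;m[310:]=0
u=cv2.minEnclosingCircle(np.argwhere(m)[:,::-1].astype(np.float32)); print('cap',u,plane([u[0]],c,.094))
P=pts(d,c); print('cap depth',P[m>0].mean(0),m.sum())
h=(P[...,2]>.166)&(P[...,2]<.2); h[:,:180]=0;h[:,290:]=0;h[:230]=0;h[340:]=0
q=P[h]; rc=cv2.minAreaRect((q[:,:2]*1000).astype(np.float32)); print('bar',h.sum(),q.mean(0),rc)
h2=((r-b>40)&(r<150)).astype(np.uint8); 
# board
for lo,hi in((.053,.08),(.085,.13)):
    k=(P[...,2]>lo)&(P[...,2]<hi); k[:,:180]=0;k[:,290:]=0;k[:230]=0;k[340:]=0
    q=P[k]; print(lo,k.sum(),cv2.minAreaRect((q[:,:2]*1000).astype(np.float32)))
cr=cv2.resize(cv2.imread('pics/top0.png')[230:345,170:430],None,fx=3,fy=3,interpolation=2); cv2.imwrite('pics/c0.png',cr)
E
```

```text
cap ((396.08953857421875, 271.223876953125), 7.447320461273193) [[ 0.55443127 -0.18045059  0.094     ]]
cap depth [ 0.55522053 -0.18064063  0.09453785] 165
bar 522 [0.52019325 0.23414471 0.17909075] ((519.96923828125, 235.33578491210938), (159.3611602783203, 16.86331558227539), 49.469093322753906)
0.053 3534 ((521.8192749023438, 229.6553955078125), (243.41184997558594, 242.29421997070312), 38.924766540527344)
0.085 581 ((528.9142456054688, 227.9674072265625), (139.5091552734375, 116.12947845458984), 78.21552276611328)
```
View pics/wrist0.png

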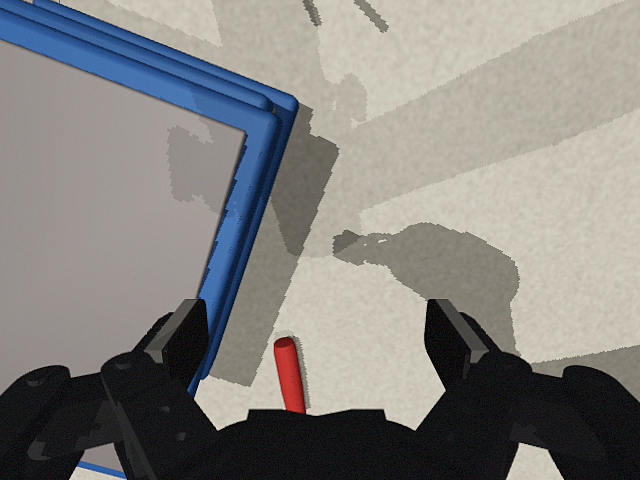

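The manual's scale: shifts go in units of 5 mm. Converting my numbers, -0.21 m is -42, -0.421 m is -84.2.

```bash
python3 nudge.py '[{"finger_gap": 0.085, "d": [-42, 22, 0]}, {"finger_gap": 0.085, "d": [-42, 22, 0]}, {"finger_gap": 0.085, "d": [-42, 22, 0]}, {"finger_gap": 0.085, "d": [-42, 22, 0]}, {"finger_gap": 0.085, "d": [-84.2, 44, 7.2]}, {"finger_gap": 0.085, "d": [-84.2, 44, 7.2]}, {"finger_gap": 0.085, "d": [-84.2, 44, 7.2]}, {"finger_gap": 0.085, "d": [-84.2, 44, 7.2]}, {"finger_gap": 0.085, "d": [-84.2, 44, 7.2]}, {"finger_gap": 0.085, "d": [-84.2, 44, 7.2]}]' 30
cat > cap.py <<'E'
from h import *; import sys
im,d,o=snap('wrist',sys.argv[1]); c=cam('wrist',o)
b,g,r=[im[...,i].astype(int) for i in range(3)]
m=((r>90)&(r>2*g)&(r>2*b)).astype(np.uint8)
k=max(cv2.findContours(m,0,2)[0],key=cv2.contourArea); P=plane(k[:,0],c,.094)
print('px',cv2.minEnclosingCircle(k),cv2.contourArea(k)); ctr,rad=cv2.minEnclosingCircle((P[:,:2]*1000).astype(np.float32)); print('circ',ctr,rad)
D=pts(d,c); f=np.zeros_like(m); cv2.drawContours(f,[k],0,1,-1); print('depth',D[f>0].mean(0), 'top z',np.median(D[f>0][:,2]))
w=(f>0)&(g>110); q=np.argwhere(w)[:,::-1]
if len(q):
    v=plane(q,c,.094).mean(0)[:2]*1000-ctr; print('white',len(q),v,np.degrees(np.arctan2(v[1],v[0])))
ctr=np.array([*ctr,94])/1000; print('tool delta',np.array(o['tool_rot']).T@(ctr-o['position']),o['position'],o['joint_positions'],o['clock'])
E
python3 cap.py w1
```

```text
clock: 1.4
position: [0.5551, -0.181, 0.1746]
tool_rot: [[-0.9, -0.436, -0.001], [-0.436, 0.9, 0.0], [0.001, 0.0, -1.0]]
force: [-0.2, -0.0, -0.3]
width: 0.0847
grasp_force: 0.0
px ((316.82977294921875, 237.85105895996094), 28.0950927734375) 2258.0
circ (555.0533447265625, -180.62026977539062) 19.806928634643555
depth [ 0.55501607 -0.18050079  0.09441384] top z 0.09383001766570867
white 90 [-7.46823796  5.95160665] 141.4478711905296
tool delta [-0.00017231  0.0003373   0.08058315] [ 0.55512336 -0.18100016  0.17458312] [-2.17448597e+00  1.96974768e+01 -8.57092812e+00  1.40574494e-03
 -6.17870410e+01 -6.19728055e+01] 1.4
```

The cap's wrist-view centre is (317,238), within 0.4 mm of under the TCP. Next: shut the fingers, then press.

```bash
python3 nudge.py '[{"finger_gap": 0}, {"finger_gap": 0}, {"finger_gap": 0, "d": [0, 0, 6]}, {"finger_gap": 0, "d": [0, 0, 12]}, {"finger_gap": 0, "d": [0, 0, 14.4]}, {"finger_gap": 0, "d": [0, 0, 15.2]}, {"finger_gap": 0, "d": [0, 0, 15.2]}, {"finger_gap": 0, "d": [0, 0, 15.2]}]' 30
```

```text
clock: 2.45
position: [0.5562, -0.1812, 0.1]
tool_rot: [[-0.9, -0.436, 0.002], [-0.436, 0.9, -0.0], [-0.002, -0.001, -1.0]]
force: [-0.3, 0.3, 0.2]
width: 0.0003
grasp_force: 0.0
```

Scaled: 0.012 m is 2.4, 0.01 m is 2.

```bash
python3 nudge.py '[{"finger_gap": 0, "d": [0, 0, 0.8]}, {"finger_gap": 0, "d": [0, 0, 1.4]}, {"finger_gap": 0, "d": [0, 0, 2]}, {"finger_gap": 0, "d": [0, 0, 2.4]}, {"finger_gap": 0, "d": [0, 0, 2.4]}]'
```

```text
clock: 3.08
position: [0.5553, -0.1811, 0.0866]
tool_rot: [[-0.9, -0.436, -0.001], [-0.436, 0.9, 0.0], [0.0, 0.0, -1.0]]
force: [0.6, 0.0, 0.1]
width: 0.0003
grasp_force: 0.0
```

```bash
python3 - <<'E'
from h import *
im,d,o=snap('wrist','w2'); print(o['force'],o['wrist_torque'],o['effort'],o['position'])
E
```

```text
[0.59897991 0.01200447 0.13968388] [-0.05789318  0.01994518  0.00555163] [ 2.39520698e-03 -3.82722795e+01  1.55826080e+01  3.45962182e+00
  5.60225191e-03 -8.56040572e-06] [ 0.55528628 -0.18106607  0.08664671]
```

View pics/w2.png

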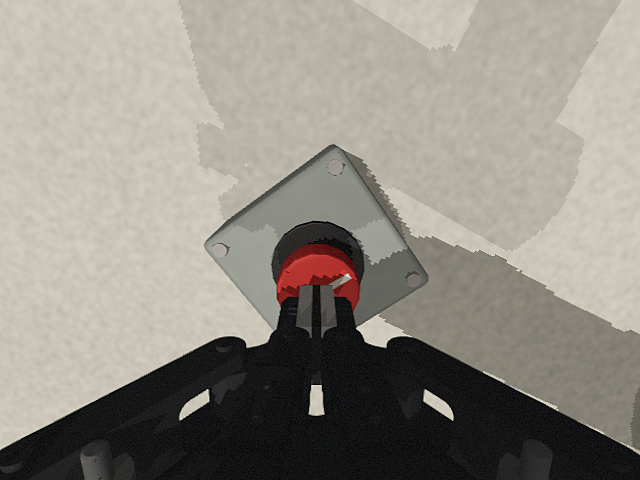

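The shut fingertips (316,290) are over the red cap, but there is no force yet. I'll check the cap height from depth and keep descending.

```bash
python3 cap.py w3 | grep depth;  python3 nudge.py '[{"finger_gap": 0, "d": [0, 0, 0.4]}, {"finger_gap": 0, "d": [0, 0, 0.8]}, {"finger_gap": 0, "d": [0, 0, 0.8]}]'; python3 cap.py w4 | grep depth
```

```text
depth [ 0.54775408 -0.18509937  0.09345922] top z 0.09360885876482647
clock: 3.55
position: [0.5553, -0.1811, 0.0827]
tool_rot: [[-0.9, -0.436, -0.0], [-0.436, 0.9, 0.0], [0.0, 0.0, -1.0]]
force: [0.8, -0.3, 0.6]
width: 0.0001
grasp_force: 0.0
depth [ 0.54712583 -0.18545878  0.0932006 ] top z 0.09361019142754756
```

```bash
for i in 1; do python3 nudge.py '[{"finger_gap": 0, "d": [0, 0, 0.4]}, {"finger_gap": 0, "d": [0, 0, 0.8]}, {"finger_gap": 0, "d": [0, 0, 0.8]}]'|grep -E 'pos|force'; python3 cap.py w5 | grep -E 'depth'; done; python3 - <<'E'
from h import *
o=robot.get_obs(); c=cam('wrist',o); d=np.load('pics/w5.npz')['d']; P=pts(d,c)
T=(P-o['position'])@np.array(o['tool_rot']); m=(d>0)&(abs(T[...,1])<.012)&(abs(T[...,0])<.03)
v=T[m]; print('finger z max over x bins',[(round(x,3),round(np.max(v[(abs(v[:,0]-x)<.003)&(v[:,2]<.005),2],initial=-1),4)) for x in np.arange(-.02,.025,.006)])
E
```

```text
position: [0.5552, -0.1811, 0.0787]
force: [-0.2, 0.3, 0.2]
grasp_force: 0.0
depth [ 0.54655943 -0.18580641  0.0931745 ] top z 0.09351765520350204
finger z max over x bins [(np.float64(-0.02), np.float64(-1.0)), (np.float64(-0.014), np.float64(-0.0573)), (np.float64(-0.008), np.float64(-0.0566)), (np.float64(-0.002), np.float64(-0.0561)), (np.float64(0.004), np.float64(-0.0138)), (np.float64(0.01), np.float64(-0.0131)), (np.float64(0.016), np.float64(0.0007)), (np.float64(0.022), np.float64(-0.113))]
```

Scaled: 0.002 m is 0.4, 0.001 m is 0.2.

```bash
python3 nudge.py '[{"finger_gap": 0, "d": [0, 0, 0.2]}, {"finger_gap": 0, "d": [0, 0, 0.4]}, {"finger_gap": 0, "d": [0, 0, 0.4]}]'|grep -E 'pos|force'; python3 cap.py w6 | grep -E 'depth'
python3 - <<'E'
from h import *
im=cv2.imread('pics/w6.png'); cv2.imwrite('pics/w6c.png',cv2.resize(im[220:340,240:400],None,fx=5,fy=5,interpolation=2))
E
```

```text
position: [0.5553, -0.1811, 0.0768]
force: [-0.7, 0.2, 0.6]
grasp_force: 0.0
depth [ 0.54628219 -0.18587794  0.09309064] top z 0.09349127681358374
```

View pics/w6c.png

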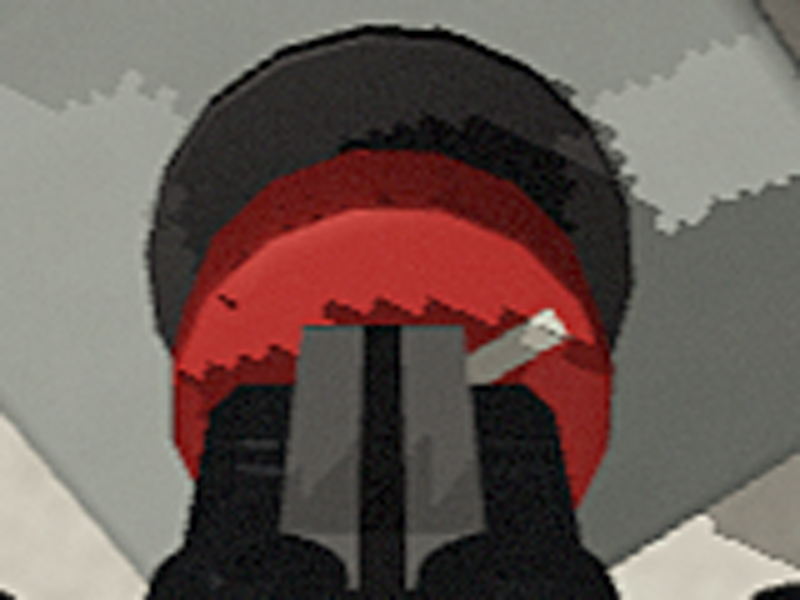

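The crop shows the shut pads' lower edge (≈(317,285)) just above the cap, with the white line running to the right rim at (349,284). There is still a small gap.

```bash
python3 - <<'E'
from h import *
z=np.load('pics/w6.npz'); d=z['d']; P=pts(d,cam('wrist',dict(position=z['p'],tool_rot=z['R'])))
for v in range(282,300,2): print(v,P[v,306].round(4),P[v,330].round(4))
E
python3 nudge.py '[{"finger_gap": 0, "d": [0, 0, 0.2]}, {"finger_gap": 0, "d": [0, 0, 0.4]}, {"finger_gap": 0, "d": [0, 0, 0.4]}]'|grep -E 'pos|force'
python3 cap.py w7 | grep -E 'depth'
```

```text
282 [ 0.5489 -0.1889  0.0947] [ 0.5443 -0.1797  0.0951]
284 [ 0.5497 -0.1885  0.0947] [ 0.5453 -0.1792  0.0946]
286 [ 0.5475 -0.1893  0.1023] [ 0.5432 -0.1806  0.1024]
288 [ 0.5473 -0.1893  0.1046] [ 0.5433 -0.1806  0.1043]
290 [ 0.5468 -0.1895  0.1078] [ 0.5434 -0.1806  0.1059]
292 [ 0.5474 -0.1892  0.108 ] [ 0.5433 -0.1807  0.1081]
294 [ 0.5469 -0.1893  0.111 ] [ 0.5428 -0.1811  0.1114]
296 [ 0.5472 -0.1891  0.112 ] [ 0.5431 -0.181   0.1124]
298 [ 0.547  -0.1892  0.1142] [ 0.5432 -0.181   0.1139]
position: [0.5553, -0.1811, 0.0748]
force: [0.5, -0.0, -0.3]
grasp_force: 0.0
depth [ 0.54623178 -0.18604966  0.09290591] top z 0.09351109728070309
```

Depth shows the real tips sit about 25 mm behind the reported TCP, so the gap is about 6 mm. I'll continue with force checks.

Scaled: 0.008 m is 1.6, 0.006 m is 1.2.

```bash
python3 nudge.py '[{"finger_gap": 0, "d": [0, 0, 0.4]}, {"finger_gap": 0, "d": [0, 0, 0.8]}, {"finger_gap": 0, "d": [0, 0, 1.2]}, {"finger_gap": 0, "d": [0, 0, 1.6]}, {"finger_gap": 0, "d": [0, 0, 1.6]}]'|grep -E 'pos|force'
python3 cap.py w8 | grep -E 'depth'
```

```text
position: [0.5557, -0.1812, 0.0676]
force: [-2.7, 0.4, 6.6]
grasp_force: 3.3
depth [ 0.54595658 -0.18586945  0.08731862] top z 0.08742884089051473
```

Scaled: 0.003 m is 0.6, 0.002 m is 0.4.

```bash
python3 nudge.py '[{"finger_gap": 0, "d": [0, 0, 0.4]}, {"finger_gap": 0, "d": [0, 0, 0.6]}, {"finger_gap": 0, "d": [0, 0, 0.6]}]'|grep -E 'pos|force'
python3 cap.py w9 | grep -E 'depth'
```

```text
position: [0.5559, -0.1813, 0.0665]
force: [-3.7, 3.0, 14.6]
grasp_force: 7.4
depth [ 0.54593366 -0.18583703  0.08618474] top z 0.08644765703288024
```

Fully down (14.6 N, cap 7 mm lower). Retract, open, and look.

Scaled: -0.11 m is -22, -0.07 m is -14.

```bash
python3 nudge.py '[{"finger_gap": 0, "d": [0, 0, -6]}, {"finger_gap": 0.085, "d": [0, 0, -14]}, {"finger_gap": 0.085, "d": [0, 0, -22]}, {"finger_gap": 0.085, "d": [0, 0, -22]}, {"finger_gap": 0.085, "d": [0, 0, -22]}, {"finger_gap": 0.085, "d": [0, 0, -22]}]'
python3 cap.py w10
python3 - <<'E'
from h import *
z=np.load('pics/w10.npz'); d=z['d']; P=pts(d,cam('wrist',dict(position=z['p'],tool_rot=z['R']))); T=(P-z['p'])@z['R']
m=(d>0)&(T[...,2]<.02)&(T[...,2]>-.09)&(abs(T[...,0])<.03)
for x in np.arange(-.02,.025,.004):
    for s in(-1,1):
        v=T[m&(abs(T[...,0]-x)<.002)&(T[...,1]*s>0)]
        if len(v): print(round(x,3),s,len(v),'zmax',v[:,2].max().round(4),'ymin',(v[:,1]*s).min().round(4))
E
```

```text
clock: 6.72
position: [0.5545, -0.1809, 0.1723]
tool_rot: [[-0.9, -0.435, -0.003], [-0.435, 0.9, 0.0], [0.002, 0.002, -1.0]]
force: [0.3, -0.1, -0.1]
width: 0.0852
grasp_force: 0.0
px ((316.3213806152344, 239.07415771484375), 28.53620719909668) 2286.5
circ (555.0020751953125, -180.9742889404297) 20.13737678527832
depth [ 0.55498459 -0.18046097  0.09461977] top z 0.09381645118655015
white 93 [-7.59703037  6.42775044] 139.76586579184575
tool delta [-0.0006074  -0.00036337  0.07828066] [ 0.55453098 -0.18094878  0.17228244] [-2.18391514e+00  1.98170908e+01 -8.73587155e+00 -2.34022048e-02
 -6.16191586e+01 -6.19882915e+01] 6.725
-0.012 -1 222 zmax -0.035 ymin 0.0421
-0.012 1 255 zmax -0.0343 ymin 0.0422
-0.008 -1 1010 zmax -0.0331 ymin 0.0419
-0.008 1 1030 zmax -0.0329 ymin 0.0419
-0.004 -1 1361 zmax -0.0329 ymin 0.0419
-0.004 1 1392 zmax -0.0326 ymin 0.042
0.0 -1 1376 zmax -0.0336 ymin 0.0418
0.0 1 1388 zmax -0.033 ymin 0.0421
0.004 -1 1419 zmax -0.0332 ymin 0.0417
0.004 1 1457 zmax -0.0329 ymin 0.042
0.008 -1 2339 zmax -0.033 ymin 0.0418
0.008 1 2297 zmax -0.0327 ymin 0.0419
0.012 -1 4694 zmax -0.0363 ymin 0.0369
0.012 1 4672 zmax -0.0364 ymin 0.0365
0.016 -1 15 zmax -0.0773 ymin 0.0321
0.016 1 11 zmax -0.0776 ymin 0.0323
```

Scaled: 0.13 m is 26, 0.1 m is 20.

```bash
python3 nudge.py '[{"finger_gap": 0.085, "d": [0, 0, 10]}, {"finger_gap": 0.085, "d": [0, 0, 20]}, {"finger_gap": 0.085, "d": [0, 0, 26]}, {"finger_gap": 0.085, "d": [0, 0, 26]}, {"finger_gap": 0.085, "d": [0, 0, 26]}, {"finger_gap": 0, "d": [0, 0, 26]}, {"finger_gap": 0, "d": [0, 0, 26]}, {"finger_gap": 0, "d": [0, 0, 26]}, {"finger_gap": 0, "d": [0, 0, 26]}, {"finger_gap": 0, "d": [0, 0, 26]}]' 25
python3 - <<'E'
from h import *
im,d,o=snap('wrist','w11');print(o['wrist_torque'],o['joint_positions'])
E
```

```text
clock: 8.02
position: [0.5555, -0.1805, 0.0442]
tool_rot: [[-0.9, -0.436, 0.0], [-0.436, 0.9, 0.001], [-0.001, 0.0, -1.0]]
force: [-0.0, 5.3, 2.3]
width: 0.039
grasp_force: 26.8
[ 1.38276032  0.2440717  -0.03898073] [-2.13945059e+00  2.77776007e+01 -1.71673377e+01 -4.60708816e-02
 -4.50367865e+01 -6.19916061e+01]
```

View pics/w11.png

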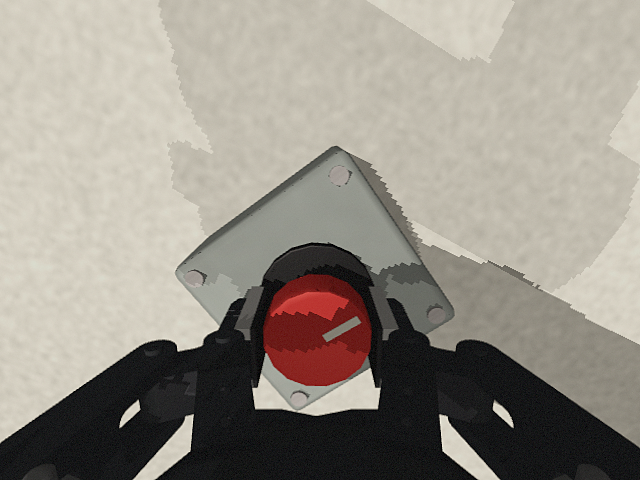

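The cap is held between the pads at centre (318,330), with the white line pointing to (360,320). Twist clockwise (+rz).

```bash
python3 nudge.py '[{"finger_gap": 0, "r": [0, 0, 10]}, {"finger_gap": 0, "r": [0, 0, 20]}, {"finger_gap": 0, "r": [0, 0, 30]}, {"finger_gap": 0, "r": [0, 0, 40]}, {"finger_gap": 0, "r": [0, 0, 50]}, {"finger_gap": 0, "r": [0, 0, 60]}, {"finger_gap": 0, "r": [0, 0, 60]}, {"finger_gap": 0, "r": [0, 0, 60]}]'
python3 - <<'E'
from h import *
o=robot.get_obs();print(o['wrist_torque'],o['joint_positions'])
E
```

```text
clock: 9.07
position: [0.5554, -0.1801, 0.044]
tool_rot: [[-0.827, 0.562, -0.0], [0.562, 0.827, 0.001], [0.001, 0.001, -1.0]]
force: [-1.4, 7.6, 3.3]
width: 0.0392
grasp_force: 26.8
[ 1.88597912  0.30303488 -0.04367693] [-2.11204606e+00  2.77933633e+01 -1.71673739e+01 -8.14721180e-02
 -4.50498906e+01 -1.21995223e+02]
```

```bash
python3 nudge.py '[{"finger_gap": 0, "r": [0, 0, 5]}, {"finger_gap": 0, "r": [0, 0, 10]}, {"finger_gap": 0, "r": [0, 0, 14]}, {"finger_gap": 0, "r": [0, 0, 18]}, {"finger_gap": 0, "r": [0, 0, 18]}]'
python3 - <<'E'
from h import *
o=robot.get_obs();print(o['wrist_torque'],o['joint_positions'])
im,d,o=snap('wrist','w12')
E
```

```text
clock: 9.7
position: [0.5565, -0.1811, 0.0445]
tool_rot: [[-0.616, 0.788, 0.002], [0.788, 0.616, -0.001], [-0.002, 0.001, -1.0]]
force: [1.0, 2.6, 2.9]
width: 0.0394
grasp_force: 26.6
[ 0.79035078 -0.17218706  0.48570216] [-2.15399049e+00  2.77977230e+01 -1.71189653e+01  5.69733804e-02
 -4.49677210e+01 -1.39872382e+02]
```

Torque rose from 0.04 to 0.49 N m, so it is at the stop. Release, rise, and verify the line.

Scaled: -0.13 m is -26, -0.1 m is -20.

```bash
python3 nudge.py '[{"finger_gap": 0.085}, {"finger_gap": 0.085}, {"finger_gap": 0.085}, {"finger_gap": 0.085}, {"finger_gap": 0.085, "d": [0, 0, -10]}, {"finger_gap": 0.085, "d": [0, 0, -20]}, {"finger_gap": 0.085, "d": [0, 0, -26]}, {"finger_gap": 0.085, "d": [0, 0, -26]}, {"finger_gap": 0.085, "d": [0, 0, -26]}]'
python3 cap.py w13
```

```text
clock: 10.88
position: [0.5547, -0.1809, 0.1731]
tool_rot: [[-0.613, 0.79, -0.001], [0.79, 0.613, 0.001], [0.001, -0.001, -1.0]]
force: [-0.7, -0.1, -0.8]
width: 0.0847
grasp_force: 0.0
px ((318.0450134277344, 237.99591064453125), 28.11603546142578) 2266.0
circ (555.4552612304688, -179.44261169433594) 19.339820861816406
depth [ 0.55522525 -0.17903851  0.0950508 ] top z 0.09383863306993598
white 94 [2.79104256 9.37951716] 73.42868812487112
tool delta [0.00056319 0.00157866 0.07906707] [ 0.55467128 -0.18090737  0.17306738] [-2.18700384e+00  1.97492231e+01 -8.71127628e+00 -3.91539835e-02
 -6.16264566e+01 -1.39988962e+02] 10.875
```

```bash
python3 - <<'E'
from h import *
z=np.load('pics/w13.npz'); d=z['d']; P=pts(d,cam('wrist',dict(position=z['p'],tool_rot=z['R'])))
k=(P[...,2]>.05)&(P[...,2]<.059)&(np.hypot(P[...,0]-.555,P[...,1]+.18)<.08)
print(cv2.minAreaRect((P[k][:,:2]*1000).astype(np.float32)))
E
python3 nudge.py '[{"finger_gap": 0.085, "d": [0, 0, -10], "r": [0, 0, -10]}, {"finger_gap": 0.085, "d": [10, 6, -18], "r": [0, 0, -20]}, {"finger_gap": 0.085, "d": [20, 13, -18], "r": [0, 0, -30]}, {"finger_gap": 0.085, "d": [30, 20, -18], "r": [0, 0, -40]}, {"finger_gap": 0.085, "d": [40, 26, -18], "r": [0, 0, -50]}, {"finger_gap": 0.085, "d": [50, 32, -18], "r": [0, 0, -60]}, {"finger_gap": 0.085, "d": [60, 39, -18], "r": [0, 0, -70]}, {"finger_gap": 0.085, "d": [70, 45.5, -18], "r": [0, 0, -80]}, {"finger_gap": 0.085, "d": [70, 45.5, -18], "r": [0, 0, -90]}, {"finger_gap": 0.085, "d": [70, 45.5, -18], "r": [0, 0, -100]}, {"finger_gap": 0.085, "d": [70, 45.5, -18], "r": [0, 0, -102]}, {"finger_gap": 0.085, "d": [70, 45.5, -18], "r": [0, 0, -102]}]'
cat > bar.py <<'E'
from h import *; import sys
im,d,o=snap('wrist',sys.argv[1]); c=cam('wrist',o); P=pts(d,c); R=np.array(o['tool_rot'])
h=((P[...,2]>.16)&(P[...,2]<.2)&(np.hypot(P[...,0]-.52,P[...,1]-.235)<.1)).astype(np.uint8)
h=cv2.morphologyEx(h,cv2.MORPH_OPEN,np.ones((3,3)))
k=max(cv2.findContours(h,0,2)[0],key=cv2.contourArea); q=P[h>0]; zt=np.median(q[:,2]); print('top z',zt)
Q=plane(k[:,0],c,.180)[:,:2]*1000; rc=cv2.minAreaRect(Q.astype(np.float32)); print(rc, cv2.minAreaRect(k))
e=cv2.boxPoints(rc); e=e-np.mean(e,0); a=max((e[1]-e[0],e[2]-e[1]),key=np.linalg.norm); a=a/np.linalg.norm(a); 
if a@R[:2,0]<0:a=-a
print('yaw err about tool z',np.degrees(np.arctan2(a@R[:2,1],a@R[:2,0])))
p=np.array([*rc[0],168])/1000; print('tool delta bar centre',R.T@(p-o['position']),o['position'],o['joint_positions'],o['clock'])
g=(P[...,2]>.085)&(P[...,2]<.135)&(np.hypot(P[...,0]-.52,P[...,1]-.235)<.09)&(im.max(2)<999)
# heads, in carrier-aligned coordinates
G=(P[g][:,:2]-p[:2]); G=np.c_[G@a,G@np.array([-a[1],a[0]])]
for s in(-1,1):
    v=G[(G[:,1]*s>.02)&(abs(G[:,0])<.06)]; print('head',s,len(v),np.median(v,0),v.min(0),v.max(0),)
E
python3 bar.py w14
```

```text
((555.619140625, -179.66920471191406), (95.05267333984375, 94.95447540283203), 61.70692825317383)
clock: 12.42
position: [0.5203, 0.2346, 0.2631]
tool_rot: [[-0.647, -0.763, -0.001], [-0.763, 0.647, -0.001], [0.002, 0.0, -1.0]]
force: [-0.1, -0.8, -0.0]
width: 0.085
grasp_force: 0.0
top z 0.17964036170553763
((520.8955688476562, 235.36279296875), (158.10931396484375, 15.555521965026855), 49.182315826416016) ((316.5, 229.5), (219.0, 23.0), 90.0)
yaw err about tool z 0.5129214472501286
tool delta bar centre [-1.13394144e-03  6.01248422e-06  9.50912420e-02] [0.52028688 0.23458413 0.26309287] [ 4.05258628e+01  1.49386862e+01 -2.32804231e+00 -6.13251356e-03
 -7.28235626e+01 -8.08288007e+01] 12.425
head -1 1869 [-0.02255189 -0.04016033] [-0.0477776  -0.06773857] [-0.00127606 -0.02036651]
head 1 1906 [-0.01756197  0.04090934] [-0.04271995  0.0200434 ] [0.00382468 0.06908667]
```

View pics/w14.png

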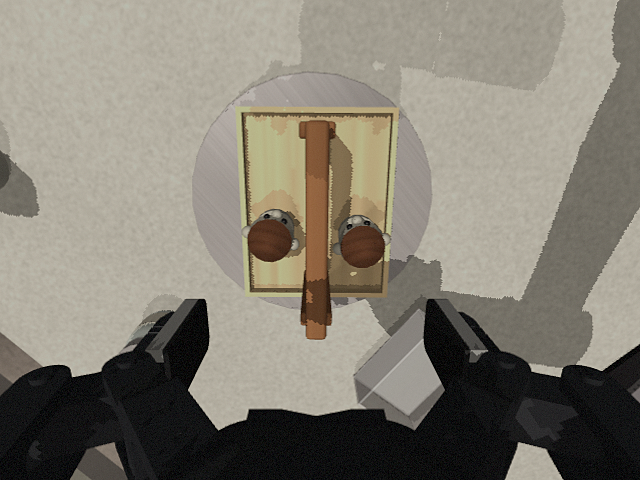

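The bar is vertical at column 317, with the heads at (270,240) and (361,247), both well below the bar and toward +x of the camera frame. Grip about 8 mm toward the heads, over the centre of mass.

Scaled: 0.134 m is 26.8, 0.1 m is 20.

```bash
python3 nudge.py '[{"finger_gap": 0.085, "d": [-1.6, 0, 10], "r": [0, 0, 0.5]}, {"finger_gap": 0.085, "d": [-1.6, 0, 20], "r": [0, 0, 0.5]}, {"finger_gap": 0.085, "d": [-1.6, 0, 26.8], "r": [0, 0, 0.5]}, {"finger_gap": 0.085, "d": [-1.6, 0, 26.8], "r": [0, 0, 0.5]}, {"finger_gap": 0.085, "d": [-1.6, 0, 26.8], "r": [0, 0, 0.5]}, {"finger_gap": 0, "d": [-1.6, 0, 26.8], "r": [0, 0, 0.5]}, {"finger_gap": 0, "d": [-1.6, 0, 26.8], "r": [0, 0, 0.5]}, {"finger_gap": 0, "d": [-1.6, 0, 26.8], "r": [0, 0, 0.5]}, {"finger_gap": 0, "d": [-1.6, 0, 26.8], "r": [0, 0, 0.5]}, {"finger_gap": 0, "d": [-1.6, 0, 26.8], "r": [0, 0, 0.5]}, {"finger_gap": 0, "d": [-1.6, 0, 26.8], "r": [0, 0, 0.5]}]' 60
python3 - <<'E'
from h import *
im,d,o=snap('wrist','w15');print(o['wrist_torque'],o['width'],o['grasp_force'])
E
```

```text
clock: 13.85
position: [0.5257, 0.2412, 0.1304]
tool_rot: [[-0.652, -0.759, 0.0], [-0.759, 0.652, 0.0], [-0.001, -0.0, -1.0]]
force: [-1.8, 0.0, 2.8]
width: 0.0154
grasp_force: 59.6
[ 0.19397937  0.5027091  -0.05233239] 0.015435586736648594 59.62042272090912
```

View pics/w15.png

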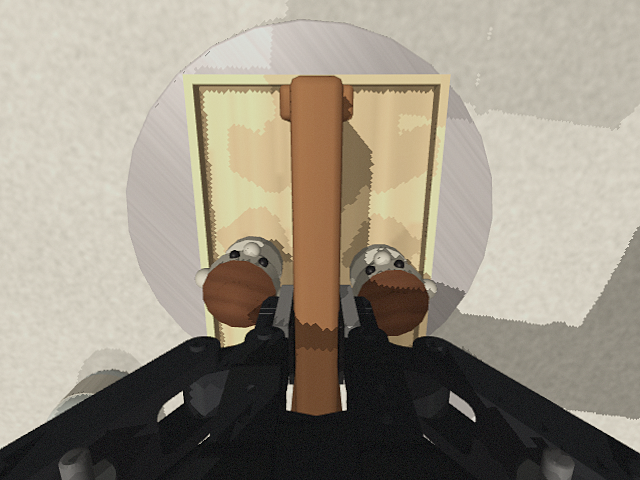

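The bar is gripped at centre (317,300), and both heads stand clear at (240,293) and (393,303). Lift gently.

Scaled: -0.023 m is -4.6, -0.021 m is -4.2.

```bash
python3 nudge.py '[{"finger_gap": 0, "d": [0, 0, -0.2]}, {"finger_gap": 0, "d": [0, 0, -0.6]}, {"finger_gap": 0, "d": [0, 0, -1.2]}, {"finger_gap": 0, "d": [0, 0, -2]}, {"finger_gap": 0, "d": [0, 0, -2.8]}, {"finger_gap": 0, "d": [0, 0, -3.6]}, {"finger_gap": 0, "d": [0, 0, -4.2]}, {"finger_gap": 0, "d": [0, 0, -4.6]}, {"finger_gap": 0, "d": [0, 0, -4.6]}]' 80
cat > lev.py <<'E'
from h import *; import sys
im,d,o=snap('wrist',sys.argv[1]); P=pts(d,cam('wrist',o)); print(o['wrist_torque'],o['width'])
T=(P-o['position'])@np.array(o['tool_rot'])
b,g,r=[im[...,i].astype(int) for i in range(3)]
m=(r-b>30)&(g>140)&(d>0)&(T[...,2]>.05)&(T[...,2]<.10)
v=T[m]; v=v[abs(v[:,2]-np.percentile(v[:,2],70))<.006]; A=np.c_[v[:,:2],np.ones(len(v))]; s=np.linalg.lstsq(A,v[:,2],rcond=None)[0]
print(len(v),'board slopes deg',np.degrees(s[:2]),'z',s[2], 'world z',o['position'][2]-s[2])
E
python3 lev.py w16
```

```text
clock: 15.02
position: [0.5257, 0.241, 0.1531]
tool_rot: [[-0.652, -0.758, 0.0], [-0.758, 0.652, 0.0], [-0.0, -0.0, -1.0]]
force: [0.3, -1.0, -4.5]
width: 0.0147
grasp_force: 78.0
[ 0.03258111  0.02442596 -0.05141773] 0.014722173823226601
22810 board slopes deg [-0.11328707  0.01723541] z 0.07262484903164204 world z 0.08047262961144941
```

Level and fully lifted (4.5 N). Continue up.

```bash
python3 nudge.py '[{"finger_gap": 0, "d": [0, 0, -0.6]}, {"finger_gap": 0, "d": [0, 0, -2]}, {"finger_gap": 0, "d": [0, 0, -4.4]}, {"finger_gap": 0, "d": [0, 0, -7.2]}, {"finger_gap": 0, "d": [0, 0, -10.4]}, {"finger_gap": 0, "d": [0, 0, -13.6]}, {"finger_gap": 0, "d": [0, 0, -16.8]}, {"finger_gap": 0, "d": [0, 0, -19.6]}, {"finger_gap": 0, "d": [0, 0, -21.6]}, {"finger_gap": 0, "d": [0, 0, -22.6]}, {"finger_gap": 0, "d": [0, 0, -23]}, {"finger_gap": 0, "d": [0, 0, -23]}]'
python3 nudge.py '[{"finger_gap": 0}, {"finger_gap": 0}, {"finger_gap": 0}, {"finger_gap": 0}]' | grep -E 'pos|force'
python3 lev.py w17; python3 -c "
from h import *
snap('scene','s17')
im=cv2.imread('pics/s17.png')[150:350,230:500]
cv2.imwrite('pics/f.png',np.vstack([cv2.resize(im,(405,300)),cv2.resize(cv2.imread('pics/w17.png'),(405,300))]))
o=robot.get_obs();print(abs(o['qd']).max(),o['clock'])"
```

```text
clock: 16.58
position: [0.5254, 0.2409, 0.2675]
tool_rot: [[-0.652, -0.758, -0.001], [-0.758, 0.652, -0.0], [0.001, 0.0, -1.0]]
force: [0.1, 0.2, -4.6]
width: 0.0145
grasp_force: 78.2
position: [0.5256, 0.241, 0.2679]
force: [-0.2, 0.3, -4.5]
grasp_force: 78.2
[ 0.01701766  0.00606012 -0.03189237] 0.014746482840583624
22595 board slopes deg [-0.1096316   0.00188214] z 0.07263212928479236 world z 0.19521968361061937
0.061114979351446025 17.175
```

View pics/f.png

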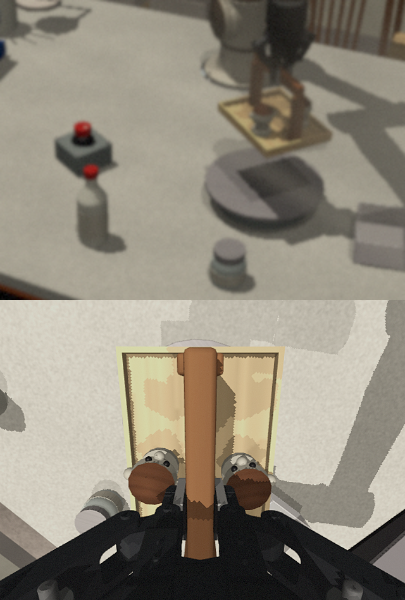

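The carrier hangs level 137 mm up, with both heads standing on it ((150,485) and (247,488) in the wrist half) and the bystanders untouched.

```bash
python3 -c "
from cell import robot
print(robot.sign_off())"
```

```text
the job is handed in; nothing more can be done
None
```

I pressed the stop button fully down, let it spring up and twisted it clockwise to its stop. The carrier is now held level and still about 137 mm above the turntable with both heads standing, and the job was handed in at about 17 s.

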